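# Scan a packed meal box and count it

### The arm

A 6-joint arm with a two-finger parallel gripper is mounted at the origin on the work surface. World frame = base frame: x ahead of the robot, y to its left, z up, the work surface at z = 0. Lengths are in m, angles in degrees, forces in N, time in s.
With the tool pointing down it reaches from about 0.275 to 0.775 m from the base axis. Payload 14.6 kg.
Tool frame: the origin (TCP) lies midway between the tips of the shut fingers; the grasp point (between the pads) lies 19 mm behind it; z points along the fingers, y is the direction in which the jaws open and shut (so a half turn about z gives the same grasp; the last joint's range is limited). The gripper opens to 85 mm and grips with 20 to 120 N. Pads are 22 mm wide; open, the fingers measure 114 mm over their backs; the gripper's body (76 mm by 85 mm) begins 54 mm behind the grasp point. The pads swing forward as they close: fully open they stand 13 mm farther back than shut.
Start: joints at [64.383, 15.075, -2.767, 72.158, 0, 81.102], TCP at [0.151, 0.503, 0.231] pointing down, gripper open.
Joint ranges: [-151.79, 151.79], [-50.71, 97.33], [-67.44, 78.34], [-121.81, 120.89], [-77.56, 73.72], [-180, 180]. Speed limits (degrees/s): [108.29, 108.29, 147.25, 159.86, 180, 180].

### API

Orientations are given as a 3x3 rotation matrix whose columns are the frame's x, y, z axes.
In Python, from rig import sensors, camera, calibration, r gives the robot as it stands.
- The arm moves only by the tool arm_command, never from a script. Its argument "increments" is a list of rows, each a list of 7 numbers: the turn, a rotation vector about the tool's x, y, z in degrees, then the shift along the tool's x, y, z in m, then the finger opening in m, from 0 to 0.0854. A call has 1 to 12 rows; each row is the pose to reach, as a shift and turn from the pose commanded when the call began, along the tool's axes at that moment; what a row does not reach only later rows make up. A row lasts 1/10 s, in which the tool goes at most 50 mm and 8.59 degrees, less where a joint would pass 70% of its speed; a pose out of reach is approached as far as the arm can. A call with a gripper value outside its range is refused whole. The fingers move at their own pace and stop on an object; the grip force is fixed at half the most. Time passes only in rows, so rows that repeat a pose let the fingers close. It gives the time, the measured TCP pose, the force and the opening at its end, in the units of the state.
- sensors.get_state(): the state, without advancing time (a new reading comes with each control period).
- camera(name): name is "side" or "top" or "wrist"; returns the picture (480x640x3 uint8, blue, green, red); there is no depth.
- calibration(name): a dict with "mtx" (3x3 intrinsics, pixels), "dist_coeffs" ([k1, k2, p1, p2, k3] as OpenCV has them; the pictures are not rectified), "eye" and "attitude" of the camera in the world; the wrist camera has in their place "mount" (4x4, takes a point from camera to tool coordinates, whose origin is the TCP and whose axes are the flange's). Camera axes: x right, y up, looking along -z (the intrinsics and any distortion apply to the point x, -y, -z); pixel columns grow to the right and rows downward; lengths in m; the calibration is good to about 2 mm. A picture is of the moment at which its call begins: read the wrist's pose just before it. calibration takes no time and is no camera call.
- r.finish_job(): hands the job in, once; it reports no verdict.
The state is a dict: "time_s": time; "joint_positions": joint angles; "joint_velocities": joint speeds; "joint_efforts": joint torques, N m; "position": TCP position; "ee_rot": TCP orientation; "ft_force": force on the tool from outside, world axes, zero at the start; "torque": the same for the moment, N m; "grip_width": finger opening in m.
Only numpy, scipy, OpenCV 4.12 (cv2) and the standard library are available. Lean on these libraries where they do the work, as an engineer would, in place of code of your own. Each camera call takes 0.05 s, during which the arm holds its last target. There are 200 camera calls.

### The job

Pick up the hand scanner and hold it still for two seconds with its window aimed at the middle of the bar label on the larger meal box, from about a hand's breadth (10 cm) away, its wide window lying across the bars. Then lay the scanner back in both forks of its rest as you found it, and after that push the tally counter's plunger fully down and let it spring up. Do not drop the scanner or shift the two meal boxes, the shaker or the spoon.

Things in the scene. Friction and masses are not known exactly. Their poses are not given: they have to be found in the camera images.
- scanner: Loose grey hand scanner, 0.18 kg, on its rest. Origin: underside of the flat handle, z up. Handle x -75 to +65, 34 wide (y), 28 high (z 0 to 28); grip it across y near x = -12. At its +x end a wide head (64 to 68 wide, 30 thick, 75 long) is bent 45 degrees down, reaching x = 129, z = -51; the black mouth with the glass window is at its lower end.
- scanner_lens (a point): Centre of the scanner's glass window, at (118, 0, -39) mm in the scanner's frame. Its x axis is the line of sight, forward and 45 degrees down when the handle is level; its y axis is the long (wide) direction of the window, same as the scanner's y: the reading line runs along it.
- stand: Fixed steel scanner rest, origin underneath. Base plate x -87 to 63, 70 wide, 8 thick. Forked saddles, 16 long, at x = -62 and +38: floors 65 above the work surface, cheeks 14 higher, 44 apart inside (56 outside). Fingers have room in the gap between them. The scanner lies with its frame parallel to the rest's, its origin 65 above the rest's, its head beyond the +x end.
- large_box: The larger closed white meal box, loose, 0.5 kg, 200 (x) x 220 (y) x 70 high; origin at the centre of its underside. It stands in one of two places, the small box in the other.
- large_label (a point): Middle of the bar label flat on the larger box's lid, at (-40, 35, 70) mm in the box's frame, axes as the box. The label is 46 (x) x 82 (y); its bars run along x and follow one another along y, so the reading line must run along y (either way round).
- small_box: The smaller closed white meal box, loose, 140 x 140 x 60 high, with a like label on its lid; origin at the centre of its underside. Leave it alone.
- counter: Fixed grey metal tally counter, case 90 (x) x 70 (y) x 50 high on a 100 x 80 foot; origin at the centre of its underside. Its plunger rises from the top at x = 16, y = 0.
- plunger (a joint): Travel of the tally counter's plunger in m: 0 up, 0.012 fully down. Sprung: about 2 N to start, 8 N at the bottom.
- plunger_top (a point): Centre of the top of the plunger's round black cap (32 across, 8 thick), 76 above the work surface when up, z up. Pushed straight down.
- shaker: Steel shaker with a lid, 50 across, 70 high, standing; origin at the centre of its underside. Bystander.
- spoon: Serving spoon 200 long lying along its x; origin at its underside. Bystander.
Things that resemble listed ones, but are neither listed nor needed, are in the scene too. What is shaped like the scanner but purple is not meant.

How it is judged:
By the outcome, as a careful person would: the job done as asked, in the order asked, and still so for the second after the job is handed in, with the robot touching nothing.
It also fails if it takes over 58 s, if anything falls off the work surface, if the arm or the gripper's body presses on something with over 40 N, if the wrist force passes 120 N, or if a joint passes its speed limit or range.

## Working session

There is one attempt and no reset: what is moved stays moved. The work goes in short steps, Python scripts to look and compute and a tool call to move; the robot and the scene stay as the last step left them, time stands still between calls to the robot, and variables do not carry over. Pictures are saved under pics/ and viewed, about 8 in all and at most 12, crops included, and the job is handed in when it is done.

Besides the shell and the picture viewer there is one more tool, called after ">>>" by a JSON object that holds its "fn" and its "kwargs", one argument or row to a line. arm_command: Moves the arm, as the interface text tells. Its arguments: {"type":"object","properties":{"increments":{"type":"array","items":{"type":"array","items":{"type":"number"}}}},"required":["increments"]}

```bash
mkdir -p pics; cat > h.py <<'E'
import numpy as np, cv2
from rig import sensors, camera, calibration, r
from scipy.spatial.transform import Rotation as R
def pose(n):
    c=calibration(n)
    if n=='wrist':
        s=sensors.get_state(); T=np.eye(4); T[:3,:3]=np.array(s['ee_rot']); T[:3,3]=s['position']
        M=T@np.array(c['mount']); return c,M[:3,:3],M[:3,3]
    return c,np.array(c['attitude']).reshape(3,3),np.array(c['eye'])
def ray(c,A,e,px):
    u=cv2.undistortPoints(np.array(px,float).reshape(-1,1,2),np.array(c['mtx']),np.array(c['dist_coeffs'])).reshape(-1,2)
    d=np.c_[u[:,0],-u[:,1],-np.ones(len(u))]@A.T
    return d
def onz(P,px,z):
    c,A,e=P; d=ray(c,A,e,px); z=np.broadcast_to(z,len(d)); return e+d*((z-e[2])/d[:,2])[:,None]
def proj(P,X):
    c,A,e=P; q=(np.atleast_2d(X)-e)@A; q=q*[1,-1,-1]
    return cv2.projectPoints(q,np.zeros(3),np.zeros(3),np.array(c['mtx']),np.array(c['dist_coeffs']))[0].reshape(-1,2)
E
python3 - <<'E'
from h import *
for n in('top','side'):
    im=camera(n); cv2.imwrite(f'pics/{n}0.png',im); c=calibration(n); print(n,c)
print(calibration('wrist'));print(sensors.get_state())
E
```

```text
top {'mtx': array([[455.00608468,   0.        , 320.44053268],
       [  0.        , 455.00608468, 243.86782094],
       [  0.        ,   0.        ,   1.        ]]), 'dist_coeffs': array([-0.04197568,  0.        ,  0.        ,  0.        ,  0.        ]), 'eye': array([ 0.31185474, -0.0021585 ,  1.14806794]), 'attitude': array([[-0.0067263 ,  0.98113154, -0.19322439],
       [-0.99980282, -0.01020873, -0.01703268],
       [-0.01868387,  0.19307173,  0.98100674]])}
side {'mtx': array([[468.16194199,   0.        , 319.04273924],
       [  0.        , 468.16194199, 240.53706573],
       [  0.        ,   0.        ,   1.        ]]), 'dist_coeffs': array([-0.02458233,  0.        ,  0.        ,  0.        ,  0.        ]), 'eye': array([ 0.13587212, -1.01029951,  0.70864225]), 'attitude': array([[ 0.93960875,  0.18816071, -0.28588626],
       [-0.34190354,  0.47844685, -0.80882048],
       [-0.01540686,  0.85772032,  0.51388566]])}
{'mtx': array([[356.28978305,   0.        , 318.64282255],
       [  0.        , 356.28978305, 233.71193481],
       [  0.        ,   0.        ,   1.        ]])
[... 539 characters left out ...]
35e+01,
       -4.86552166e-04,  8.11036064e+01]), 'joint_velocities': array([-0.05175186,  0.05466739, -0.0065918 , -0.05458755, -0.01554693,
        0.04712795]), 'joint_efforts': array([ 1.27912863e-03, -6.38572240e+01,  3.85067689e+01,  9.83417442e-03,
       -1.75592563e-04,  1.05339345e-05]), 'position': array([0.15094285, 0.50257743, 0.23087577]), 'ee_rot': array([[-9.57712190e-01,  2.87727645e-01, -4.04861683e-04],
       [ 2.87727896e-01,  9.57711810e-01, -8.63957027e-04],
       [ 1.39156495e-04, -9.43912176e-04, -9.99999545e-01]]), 'ft_force': array([ 0.48291299, -0.1369709 , -0.12129565]), 'torque': array([-0.05185767, -0.00789829,  0.00829596]), 'grip_width': 0.0852003834694015}
```

View pics/top0.png

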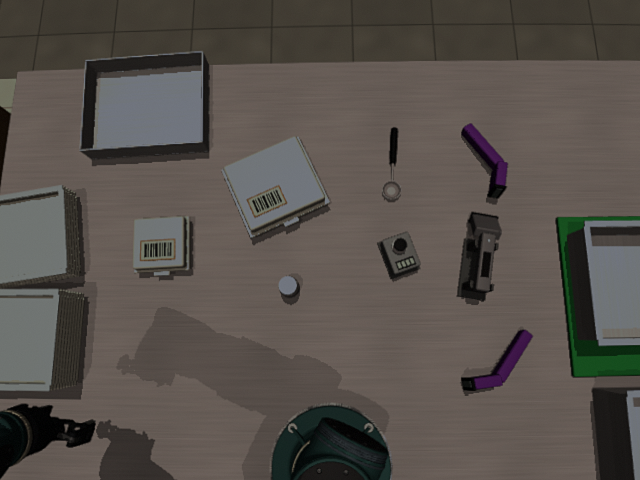

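View pics/side0.png

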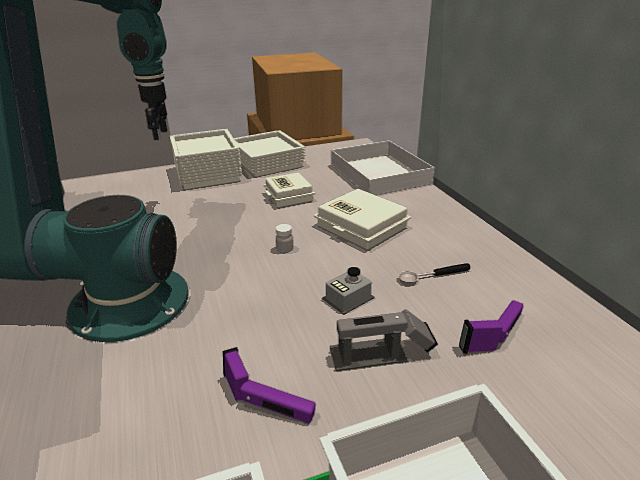

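The top view shows the large box at (275,187) with its label at (267,201), the scanner on its rest at (483,255) with the head up-image, and the counter at (399,255) with its plunger at (400,244). I'll enlarge these.

```bash
python3 - <<'E'
import cv2,numpy as np
t=cv2.imread('pics/top0.png');s=cv2.imread('pics/side0.png')
a=cv2.resize(t[130:250,215:335],None,fx=3.3,fy=3.3,interpolation=cv2.INTER_CUBIC)  # 396
b=cv2.resize(t[200:310,370:510],None,fx=2.85,fy=2.85,interpolation=cv2.INTER_CUBIC)
def f(im,x0,y0,w,h,k):
    im=cv2.resize(im[y0:y0+h,x0:x0+w],None,fx=k,fy=k,interpolation=cv2.INTER_CUBIC)
    for x in range((x0+9)//10*10,x0+w,10):
        cv2.line(im,(int((x-x0+.5)*k),0),(int((x-x0+.5)*k),4 if x%50 else 12),(0,0,255),1)
        if x%20==0: cv2.putText(im,str(x),(int((x-x0)*k)-8,22),0,.35,(0,0,255),1)
    for y in range((y0+9)//10*10,y0+h,10):
        cv2.line(im,(0,int((y-y0+.5)*k)),(6,int((y-y0+.5)*k)),(0,0,255),1)
        if y%20==0: cv2.putText(im,str(y),(8,int((y-y0)*k)+6),0,.35,(0,0,255),1)
    return im
cv2.imwrite('pics/c1.png',np.hstack([f(t,215,130,120,120,5)[:, :],]))
cv2.imwrite('pics/c2.png',f(t,375,205,135,100,5.9))
cv2.imwrite('pics/c3.png',f(s,315,255,130,120,5))
E
```

```text
(no output)
```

View pics/c1.png

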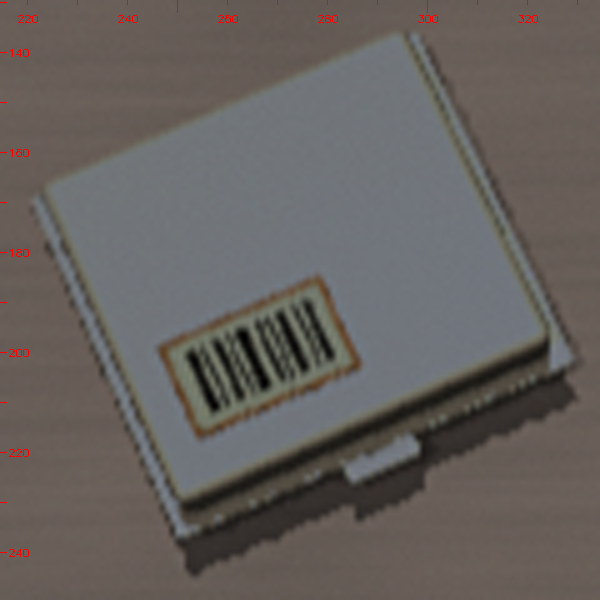

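View pics/c2.png

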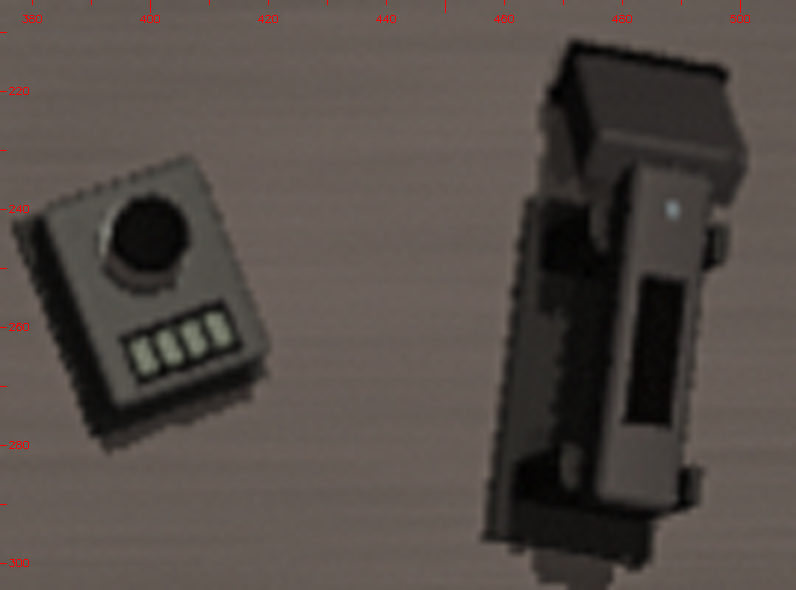

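View pics/c3.png

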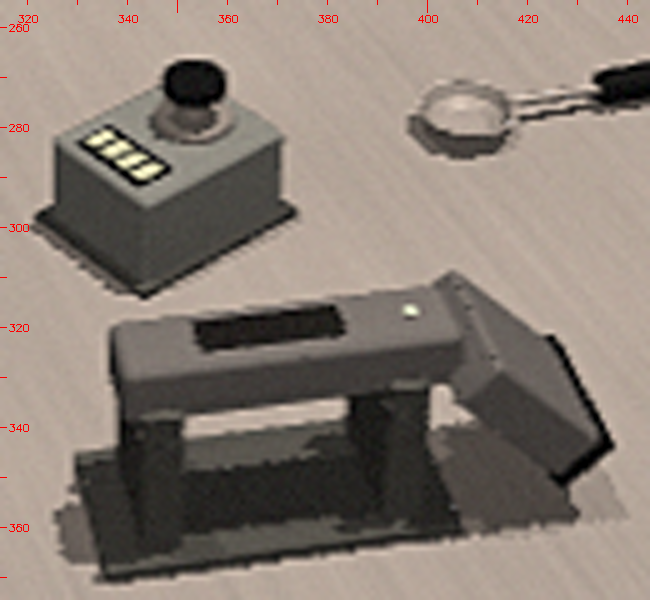

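Label corners in the top view are about (247,199), (279,185), (287,203.5) and (255.5,217.5). The handle's top rear corners are at (476,289.7) and (490.5,290.5), and the plunger cap is at (400.4,244.5). I'll solve for the poses from these.

```bash
python3 - <<'E'
from h import *
from scipy.optimize import least_squares as LS
T=pose('top');S=pose('side')
k=lambda x0,y0,f,L:[[x0+a/f-.5,y0+b/f-.5] for a,b in L]
c1=lambda L:k(215,130,5,L);c2=lambda L:k(375,205,5.9,L);c3=lambda L:k(315,255,5,L)
def fit(mods,x0):
    def X(p,M): M=np.array(M)/1000; c,s=np.cos(p[2]),np.sin(p[2]); return M@np.array([[c,s,0],[-s,c,0],[0,0,1]])+[p[0],p[1],0]
    f=lambda p:np.concatenate([(proj(P,X(p,M))-m).ravel() for P,m,M in mods])
    q=LS(f,x0,loss='soft_l1',x_scale=[.1,.1,1]); print(q.x[:2],np.degrees(q.x[2]));print(f(q.x).reshape(-1,2).round(1).tolist()); return q.x
lab=c1([(160,346),(320,277),(360,368),(202,437)])
L=[(-17,76,70),(-17,-6,70),(-63,-6,70),(-63,76,70)]
print('box');b=fit([(T,lab,L)],[.4,.1,.3])
print('lidcorners',onz(T,c1([(45,187),(405,33),(550,337),(182,500)]),.07)[:,:2].round(3).tolist())
print('label mid',onz(T,np.mean(lab,0)[None],.07))
print('scanner/stand')
a=fit([(T,c2([(597,500),(485,540),(527,200),(632,168)]),[(-75,17,93),(-87,35,8),(63,35,8),(60,17,93)]),
 (S,c3([(113,325),(127,380),(127,415),(80,455),(108,572)]),[(-75,17,93),(-75,-17,93),(-75,-17,65),(-87,35,8),(-87,-35,8)])],[.35,-.35,0])
print('plunger',onz(T,c2([(150,233)]),.076),onz(S,c3([(195,80)]),.076))
print('shaker',onz(T,[[289,286]],.07))
E
```

```text
box
[0.68435632 0.13237726] 23.486620628336624
[[1.4, 0.6], [-0.1, 1.3], [-0.9, -0.6], [-0.0, -1.2]]
lidcorners [[0.724, 0.259], [0.804, 0.078], [0.642, 0.006], [0.562, 0.186]]
label mid [[0.63370277 0.14878409 0.07      ]]
scanner/stand
[ 0.47853142 -0.37190355] -10.86013049121376
[[-0.7, 0.3], [-0.1, 0.2], [0.2, -0.1], [0.1, 0.6], [0.2, -0.6], [0.7, -0.3], [0.6, 3.5], [-0.6, -0.6], [0.0, 0.3]]
plunger [[ 0.52073044 -0.17406873  0.076     ]] [[ 0.51663041 -0.1744159   0.076     ]]
shaker [[0.42293417 0.09196988 0.07      ]]
```

```bash
cat >> h.py <<'E'
def rel(p,Rt,cmd=None):
    s=sensors.get_state(); R0=np.array(s['ee_rot']); p0=np.array(s['position'])
    if cmd: p0,R0=np.array(cmd[0]),cmd[1]
    print('rot',R.from_matrix(R0.T@Rt).as_rotvec(degrees=True).round(2),'shift',(R0.T@(np.array(p)-p0)).round(4),'t',round(s['time_s'],2),'f',np.round(s['ft_force'],1))
def Rscan(yaw,tilt=0): # scanner rotation
    return R.from_euler('ZY',[yaw,tilt],degrees=True).as_matrix()
F=np.diag([-1.,1,-1]) # tool axes in scanner frame (tool x=-scanner x)
E
python3 - <<'E'
from h import *
rel([.4667,-.3696,.22],Rscan(-10.86)@F)
E
```

```text
rot [-0.05 -0.01 -5.86] shift [-0.5534 -0.7444  0.0115] t 0.1 f [ 0.5 -0.1 -0.1]
```

>>> {"fn": "arm_command", "kwargs": {
  "increments": [
    [0,0,-5.9,-0.553,-0.744,0.0,0.085],
    [0,0,-5.9,-0.553,-0.744,0.0,0.085],
    [0,0,-5.9,-0.553,-0.744,0.0,0.085],
    [0,0,-5.9,-0.553,-0.744,0.0,0.085],
    [0,0,-5.9,-0.553,-0.744,0.0,0.085],
    [0,0,-5.9,-0.553,-0.744,0.0,0.085],
    [0,0,-5.9,-0.553,-0.744,0.0,0.085],
    [0,0,-5.9,-0.553,-0.744,0.0,0.085],
    [0,0,-5.9,-0.553,-0.744,0.0,0.085],
    [0,0,-5.9,-0.553,-0.744,0.0,0.085],
    [0,0,-5.9,-0.553,-0.744,0.0,0.085],
    [0,0,-5.9,-0.553,-0.744,0.0,0.085]
  ]
}}

```text
time_s: 1.3
position: [0.3432, -0.0242, 0.2314]
ee_rot: [[-0.982, 0.188, 0.0], [0.188, 0.982, 0.0], [-0.0, 0.0, -1.0]]
ft_force: [1.9, 0.7, 0.5]
grip_width: 0.0851
```

```bash
python3 - <<'E'
from h import *
rel([.4667,-.3696,.22],Rscan(-10.86)@F); s=sensors.get_state(); print(s['position'],s['joint_positions'].round(1))
E
```

```text
rot [0.01 0.02 0.05] shift [-0.1861 -0.3161  0.0114] t 1.3 f [1.9 0.7 0.5]
[ 0.34321159 -0.02423632  0.2313782 ] [-17.7  -2.9 -23.7  69.1   0.   -6.9]
```

>>> {"fn": "arm_command", "kwargs": {
  "increments": [
    [0,0,0,-0.186,-0.316,0.011,0.085],
    [0,0,0,-0.186,-0.316,0.011,0.085],
    [0,0,0,-0.186,-0.316,0.011,0.085],
    [0,0,0,-0.186,-0.316,0.011,0.085],
    [0,0,0,-0.186,-0.316,0.011,0.085],
    [0,0,0,-0.186,-0.316,0.011,0.085],
    [0,0,0,-0.186,-0.316,0.011,0.085],
    [0,0,0,-0.186,-0.316,0.011,0.085],
    [0,0,0,-0.186,-0.316,0.011,0.085],
    [0,0,0,-0.186,-0.316,0.011,0.085],
    [0,0,0,-0.186,-0.316,0.011,0.085],
    [0,0,0,-0.186,-0.316,0.011,0.085]
  ]
}}

```text
time_s: 2.5
position: [0.4665, -0.3667, 0.2208]
ee_rot: [[-0.982, 0.187, 0.0], [0.187, 0.982, -0.0], [-0.0, -0.0, -1.0]]
ft_force: [-0.2, -0.7, -0.3]
grip_width: 0.0849
```

```bash
python3 - <<'E'
from h import *
rel([.4667,-.3696,.22],Rscan(-10.86)@F)
P=pose('wrist'); im=camera('wrist'); cv2.imwrite('pics/w0.png',im)
Rs=Rscan(-10.86);M=np.array([(-75,17,93),(-75,-17,93),(60,17,93),(60,-17,93),(-70,22,79),(-70,-22,79),(-87,35,8),(-87,-35,8),(-12,0,93)])/1000
q=proj(P,M@Rs.T+[.4785,-.3719,0]); print(q.round(1).tolist())
for x,y in q: cv2.drawMarker(im,(int(round(x)),int(round(y))),(0,0,255),0,7)
cv2.imwrite('pics/w1.png',cv2.resize(im,(800,600)))
E
```

```text
rot [-0.01  0.02  0.09] shift [-0.0007 -0.0028  0.0008] t 2.5 f [-0.2 -0.7 -0.3]
[[339.4, 142.6], [293.1, 142.5], [336.3, 307.4], [296.1, 307.3], [344.7, 148.4], [288.0, 148.3], [353.6, 125.5], [280.1, 125.3], [316.2, 225.2]]
```

View pics/w1.png

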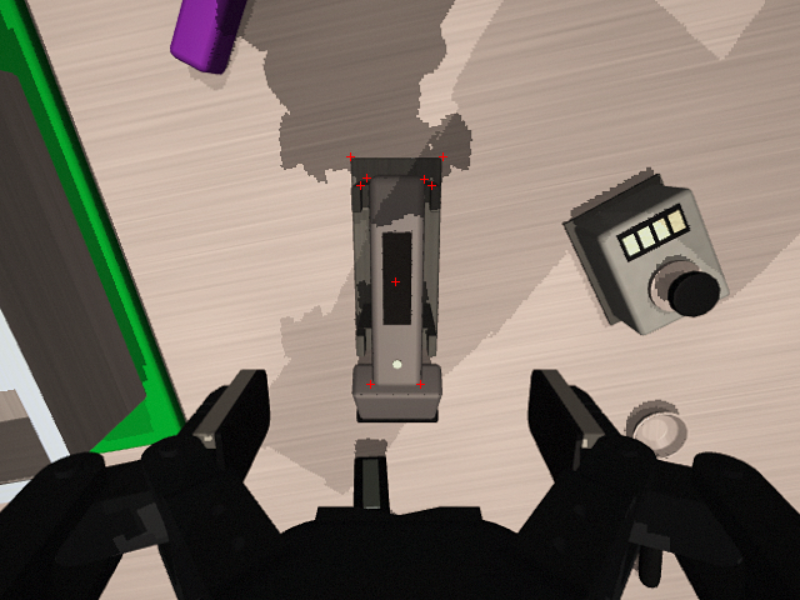

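The projected model lies within about 1 mm of the handle in the wrist view (handle from x=370 to 423, rear edge at y≈178), and the cap is at (693,293) in the enlarged picture. I'll descend.

>>> {"fn": "arm_command", "kwargs": {
  "increments": [
    [0,0,0,0,-0.001,0.03,0.085],
    [0,0,0,0,-0.001,0.06,0.085],
    [0,0,0,0,-0.001,0.09,0.085],
    [0,0,0,0,-0.001,0.09,0.085],
    [0,0,0,0,-0.001,0.09,0.085]
  ]
}}

```text
time_s: 3.05
position: [0.4665, -0.3684, 0.1313]
ee_rot: [[-0.982, 0.187, 0.0], [0.187, 0.982, -0.0], [-0.0, -0.0, -1.0]]
ft_force: [0.6, -0.9, 0.3]
grip_width: 0.0853
```

```bash
python3 - <<'E'
from h import *
rel([.4667,-.3696,.058],Rscan(-10.86)@F)
s=sensors.get_state();s0=dict(s)
c=calibration('wrist');T=np.eye(4);T[:3,:3]=np.array([[-.982,.187,0],[.187,.982,0],[0,0,-1]]);T[:3,3]=[.4665,-.3672,.2207]
M=T@c['mount'];print(onz((c,M[:3,:3],M[:3,3]),[[554.4,234.4]],.076),onz((c,M[:3,:3],M[:3,3]),[[317.2,225.2],[297,142],[338.5,142]],.093))
E
```

```text
rot [-0.    0.    0.06] shift [-0.0004 -0.0011  0.0733] t 3.05 f [ 0.6 -0.9  0.3]
[[ 0.51627613 -0.17660107  0.076     ]] [[ 0.46676119 -0.3693034   0.093     ]
 [ 0.40181098 -0.371994    0.093     ]
 [ 0.40748142 -0.34208435  0.093     ]]
```

>>> {"fn": "arm_command", "kwargs": {
  "increments": [
    [0,0,0,0,-0.001,0.03,0.085],
    [0,0,0,0,-0.001,0.055,0.085],
    [0,0,0,0,-0.001,0.0735,0.085],
    [0,0,0,0,-0.001,0.0735,0.085],
    [0,0,0,0,-0.001,0.0735,0.05],
    [0,0,0,0,-0.001,0.0735,0.025],
    [0,0,0,0,-0.001,0.0735,0.02],
    [0,0,0,0,-0.001,0.0735,0.02],
    [0,0,0,0,-0.001,0.0735,0.02],
    [0,0,0,0,-0.001,0.0735,0.02],
    [0,0,0,0,-0.001,0.0735,0.02],
    [0,0,0,0,-0.001,0.0735,0.02]
  ]
}}

```text
time_s: 4.25
position: [0.4667, -0.37, 0.058]
ee_rot: [[-0.982, 0.188, 0.001], [0.188, 0.982, -0.001], [-0.001, -0.001, -1.0]]
ft_force: [-1.0, 1.6, 9.7]
grip_width: 0.0337
```

```bash
python3 - <<'E'
from h import *
s=sensors.get_state();print(s['position'].round(4),s['ft_force'].round(1),s['grip_width'],s['ee_rot'].round(4))
E
```

```text
[ 0.4667 -0.37    0.058 ] [-1.   1.6  9.7] 0.03365608833505681 [[-9.823e-01  1.875e-01  1.200e-03]
 [ 1.875e-01  9.823e-01 -1.100e-03]
 [-1.400e-03 -8.000e-04 -1.000e+00]]
```

>>> {"fn": "arm_command", "kwargs": {
  "increments": [
    [0,0,0,0,0,-0.005,0.02],
    [0,0,0,0,0,-0.015,0.02],
    [0,0,0,0,0,-0.03,0.02],
    [0,0,0,0,0,-0.06,0.02],
    [0,0,0,0,0,-0.09,0.02],
    [0,0,0,0,0,-0.12,0.02],
    [0,0,0,0,0,-0.15,0.02],
    [0,0,0,0,0,-0.18,0.02],
    [0,0,0,0,0,-0.2,0.02],
    [0,0,0,0,0,-0.2,0.02],
    [0,0,0,0,0,-0.2,0.02]
  ]
}}

```text
time_s: 5.35
position: [0.4662, -0.3697, 0.2567]
ee_rot: [[-0.982, 0.188, 0.0], [0.188, 0.982, -0.0], [-0.0, -0.0, -1.0]]
ft_force: [-0.5, -0.1, -2.6]
grip_width: 0.0335
```

```bash
cat >> h.py <<'E'
OFF=F.T@(Rscan(-10.86).T@(np.array([.4785,-.3719,.065])-[.4667,-.370,.058])); OFF[1]=0  # scanner origin in tool
LENS=np.array([.118,0,-.039])
def scanpose(tilt,yaw,lab,d=.1):
    Rs=Rscan(yaw,tilt); o=np.array(lab)-d*Rs@(np.array([1,0,-1])/2**.5)-Rs@LENS
    Rt=Rs@F; return o-Rt@OFF,Rt
E
python3 - <<'E'
from h import *
print(OFF)
p,Rt=scanpose(20,23.6,[.634,.149,.07]); print(p,Rt[:,2]); rel(p,Rt); rel(p+[0,0,.08],Rt)
s=sensors.get_state();print(s['position'].round(4),s['ft_force'].round(1),s['grip_width'])
P=pose('wrist'); im=camera('wrist')
M=np.array([(-75,17,28),(-75,-17,28),(60,17,28),(60,-17,28),(-75,17,0),(-75,-17,0)])/1000
q=proj(P,(M@F.T+OFF)@s['ee_rot'].T+s['position'])
for x,y in q: cv2.drawMarker(im,(int(round(x)),int(round(y))),(0,0,255),0,7)
cv2.imwrite('pics/w2.png',im)
E
```

```text
[-0.01194665  0.         -0.007     ]
[0.49340514 0.08757561 0.23514531] [-0.31341451 -0.13692743 -0.93969262]
rot [  6.    19.4  -34.07] shift [0.0591 0.4542 0.0215] t 5.35 f [-0.5 -0.1 -2.6]
rot [  6.    19.4  -34.07] shift [ 0.0591  0.4542 -0.0585] t 5.35 f [-0.5 -0.1 -2.6]
[ 0.4662 -0.3697  0.2567] [-0.5 -0.1 -2.6] 0.03351795962256796
```

View pics/w2.png

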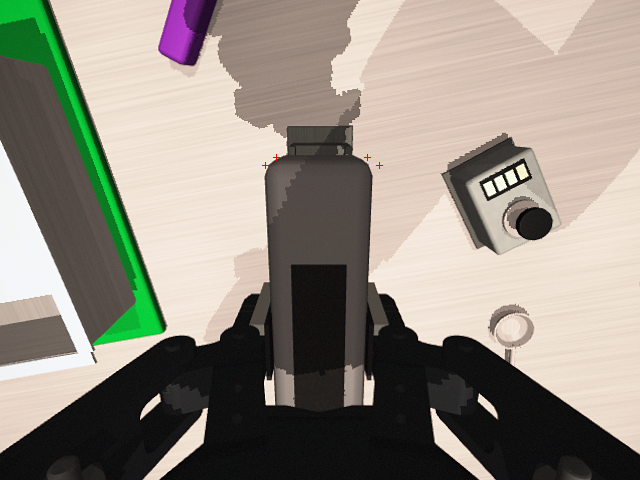

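The grip is centred and the handle's rear edge at row ~158 matches the model, so nothing has sagged. I'll carry it to the label.

>>> {"fn": "arm_command", "kwargs": {
  "increments": [
    [0.3,1.0,-1.7,0.003,0.022,0.001,0.02],
    [0.9,2.9,-5.1,0.009,0.066,0.003,0.02],
    [1.5,4.9,-8.5,0.015,0.11,0.005,0.02],
    [2.1,6.8,-11.9,0.021,0.155,0.007,0.02],
    [2.7,8.7,-15.3,0.027,0.2,0.01,0.02],
    [3.3,10.7,-18.7,0.033,0.245,0.012,0.02],
    [3.9,12.6,-22.1,0.039,0.29,0.014,0.02],
    [4.5,14.5,-25.5,0.045,0.335,0.016,0.02],
    [5.1,16.5,-29,0.051,0.38,0.018,0.02],
    [5.6,18.2,-32,0.055,0.42,0.02,0.02],
    [5.9,19.1,-33.5,0.058,0.445,0.021,0.02],
    [6,19.4,-34.1,0.059,0.454,0.0215,0.02]
  ]
}}

```text
time_s: 6.6
position: [0.4931, 0.0896, 0.2338]
ee_rot: [[-0.858, -0.404, -0.316], [-0.38, 0.915, -0.138], [0.345, 0.002, -0.939]]
ft_force: [0.2, -1.3, -1.7]
grip_width: 0.0333
```

>>> {"fn": "arm_command", "kwargs": {
  "increments": [
    [0,0,0,0,0,0,0.02],
    [0,0,0,0,0,0,0.02],
    [0,0,0,0,0,0,0.02]
  ]
}}

```text
time_s: 6.9
position: [0.4935, 0.0861, 0.2354]
ee_rot: [[-0.862, -0.399, -0.313], [-0.375, 0.917, -0.136], [0.342, -0.0, -0.94]]
ft_force: [1.3, -0.4, -1.7]
grip_width: 0.0332
```

```bash
python3 - <<'E'
from h import *
p,Rt=scanpose(20,23.6,[.634,.149,.07]); rel(p,Rt)
s=sensors.get_state(); p0,R0=s['position'],s['ee_rot']; Rs=R0@F.T; o=p0+R0@OFF
l=o+Rs@LENS; d=Rs@np.array([1,0,-1])/2**.5; t=(.07-l[2])/d[2]; print('hit',l+t*d,'dist',t,'lens',l)
f=lambda M:(np.array(M)/1000)@Rs.T+o
side=camera('side');top=camera('top')
M=[(-75,17,28),(-75,-17,28),(65,-17,28),(118,32,-39),(118,-32,-39),(118,0,-39)]
tiles=[]
for n,im,x0,y0,w,h in(('side',side,230,120,220,150),('top',top,210,130,160,150)):
    P=pose(n)
    for k,X in enumerate(np.vstack([f(M),l+t*d])):
        x,y=proj(P,X)[0]; cv2.drawMarker(im,(int(round(x)),int(round(y))),(0,0,255) if k<6 else (0,255,0),0,3)
    tiles.append(cv2.resize(im[y0:y0+h,x0:x0+w],(int(w*2),int(h*2)) if 0 else (int(w*600/h/1.5),400),interpolation=cv2.INTER_CUBIC))
im=np.hstack(tiles); print(im.shape); k=min(1,800/im.shape[1]); cv2.imwrite('pics/s1.png',cv2.resize(im,None,fx=k,fy=k))
E
```

```text
rot [ 0.02  0.01 -0.07] shift [-0.0006  0.0014  0.0001] t 6.9 f [ 1.3 -0.4 -1.7]
hit [0.63428292 0.14739599 0.07      ] dist 0.10033194002046429 lens [0.59539251 0.13046806 0.16092568]
(400, 1012, 3)
```

View pics/s1.png

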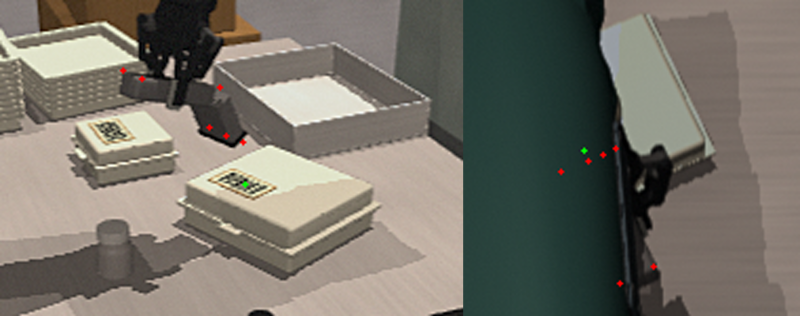

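The side view shows the predicted hit point (245,184) on the middle of the large box's label (which spans x from 210 to 277), and the model markers lie on the scanner's head. I'll make a 1 mm correction and hold still for over 2 s.

>>> {"fn": "arm_command", "kwargs": {
  "increments": [
    [0,0,0,-0.0005,0.001,0,0.02],
    [0,0,0,-0.0005,0.001,0,0.02],
    [0,0,0,-0.0005,0.001,0,0.02],
    [0,0,0,-0.0005,0.001,0,0.02],
    [0,0,0,-0.0005,0.001,0,0.02],
    [0,0,0,-0.0005,0.001,0,0.02],
    [0,0,0,-0.0005,0.001,0,0.02],
    [0,0,0,-0.0005,0.001,0,0.02],
    [0,0,0,-0.0005,0.001,0,0.02],
    [0,0,0,-0.0005,0.001,0,0.02],
    [0,0,0,-0.0005,0.001,0,0.02],
    [0,0,0,-0.0005,0.001,0,0.02]
  ]
}}

```text
time_s: 8.2
position: [0.4936, 0.0884, 0.2352]
ee_rot: [[-0.861, -0.401, -0.314], [-0.377, 0.916, -0.137], [0.342, 0.0, -0.94]]
ft_force: [0.1, -0.5, -1.1]
grip_width: 0.0336
```

>>> {"fn": "arm_command", "kwargs": {
  "increments": [
    [0,0,0,0,0,0,0.02],
    [0,0,0,0,0,0,0.02],
    [0,0,0,0,0,0,0.02],
    [0,0,0,0,0,0,0.02],
    [0,0,0,0,0,0,0.02],
    [0,0,0,0,0,0,0.02],
    [0,0,0,0,0,0,0.02],
    [0,0,0,0,0,0,0.02],
    [0,0,0,0,0,0,0.02],
    [0,0,0,0,0,0,0.02],
    [0,0,0,0,0,0,0.02],
    [0,0,0,0,0,0,0.02]
  ]
}}

```text
time_s: 9.4
position: [0.4936, 0.0884, 0.2352]
ee_rot: [[-0.861, -0.401, -0.313], [-0.377, 0.916, -0.137], [0.342, 0.0, -0.94]]
ft_force: [0.1, -1.2, -1.5]
grip_width: 0.0335
```

>>> {"fn": "arm_command", "kwargs": {
  "increments": [
    [0,0,0,0,0,0,0.02],
    [0,0,0,0,0,0,0.02],
    [0,0,0,0,0,0,0.02],
    [0,0,0,0,0,0,0.02],
    [0,0,0,0,0,0,0.02],
    [0,0,0,0,0,0,0.02]
  ]
}}

```text
time_s: 10.0
position: [0.4936, 0.0884, 0.2351]
ee_rot: [[-0.861, -0.401, -0.314], [-0.377, 0.916, -0.137], [0.342, 0.0, -0.94]]
ft_force: [0.3, 0.0, -1.4]
grip_width: 0.0331
```

```bash
python3 - <<'E'
from h import *
p,Rt=scanpose(20,23.6,[.634,.149,.07]); rel(p,Rt)
rel([.4667,-.370,.258],Rscan(-10.86)@F)
print(sensors.get_state()['grip_width'])
E
```

```text
rot [ 0.   -0.01  0.04] shift [ 0.0005 -0.0007  0.0002] t 10.0 f [ 0.3  0.  -1.4]
rot [ -6.01 -19.4   34.14] shift [ 0.2037 -0.4092  0.0497] t 10.0 f [ 0.3  0.  -1.4]
0.03308898251322338
```

Held for over 2 s. Next I'll go back above the rest.

>>> {"fn": "arm_command", "kwargs": {
  "increments": [
    [-0.3,-1,1.7,0.01,-0.02,0.0024,0.02],
    [-0.9,-2.9,5.1,0.03,-0.061,0.0075,0.02],
    [-1.5,-4.9,8.5,0.051,-0.102,0.0125,0.02],
    [-2.1,-6.8,11.9,0.071,-0.143,0.0175,0.02],
    [-2.7,-8.7,15.4,0.092,-0.184,0.0224,0.02],
    [-3.3,-10.7,18.8,0.112,-0.225,0.0273,0.02],
    [-3.9,-12.6,22.2,0.132,-0.266,0.0323,0.02],
    [-4.5,-14.5,25.6,0.153,-0.307,0.0373,0.02],
    [-5.1,-16.5,29,0.173,-0.348,0.0422,0.02],
    [-5.7,-18.4,32.4,0.193,-0.388,0.047,0.02],
    [-6,-19.4,34.1,0.204,-0.409,0.0497,0.02],
    [-6,-19.4,34.1,0.204,-0.409,0.0497,0.02]
  ]
}}

```text
time_s: 11.2
position: [0.4653, -0.3731, 0.2578]
ee_rot: [[-0.981, 0.192, 0.0], [0.192, 0.981, -0.0], [-0.0, -0.0, -1.0]]
ft_force: [0.2, 0.2, -2.2]
grip_width: 0.0328
```

>>> {"fn": "arm_command", "kwargs": {
  "increments": [
    [0,0,0,0,0,0,0.02],
    [0,0,0,0,0,0,0.02],
    [0,0,0,0,0,0,0.02]
  ]
}}

```text
time_s: 11.5
position: [0.4667, -0.369, 0.2583]
ee_rot: [[-0.983, 0.186, -0.0], [0.186, 0.983, 0.0], [0.0, 0.0, -1.0]]
ft_force: [-0.2, 0.1, -1.1]
grip_width: 0.0331
```

```bash
python3 - <<'E'
from h import *
rel([.4667,-.370,.13],Rscan(-10.86)@F);rel([.4667,-.370,.059],Rscan(-10.86)@F)
s=sensors.get_state();P=pose('wrist'); im=camera('wrist')
M=np.array([(-75,17,28),(-75,-17,28),(60,17,28),(60,-17,28),(-75,17,0),(-75,-17,0)])/1000
q=proj(P,(M@F.T+OFF)@s['ee_rot'].T+s['position'])
for x,y in q: cv2.drawMarker(im,(int(round(x)),int(round(y))),(0,0,255),0,7)
cv2.imwrite('pics/w3.png',im)
a=cv2.imread('pics/w2.png').astype(int)[120:420,255:385];d=np.abs(a-im.astype(int)[120:420,255:385]);print(d.mean())
E
```

```text
rot [ 0.   -0.01  0.13] shift [-0.0002 -0.001   0.1283] t 11.5 f [-0.2  0.1 -1.1]
rot [ 0.   -0.01  0.13] shift [-0.0002 -0.001   0.1993] t 11.5 f [-0.2  0.1 -1.1]
2.566008547008547
```

View pics/w3.png

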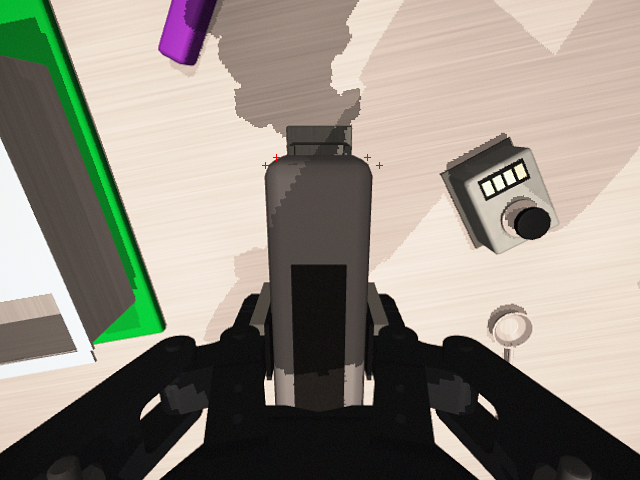

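The in-hand pose is the same as before the scan. I'll lower it into the forks.

>>> {"fn": "arm_command", "kwargs": {
  "increments": [
    [0,0,0,0,-0.0005,0.02,0.02],
    [0,0,0.1,0,-0.0005,0.05,0.02],
    [0,0,0.1,0,-0.0005,0.08,0.02],
    [0,0,0.1,0,-0.0005,0.11,0.02],
    [0,0,0.1,0,-0.0005,0.14,0.02],
    [0,0,0.1,0,-0.0005,0.16,0.02],
    [0,0,0.1,0,-0.0005,0.17,0.02],
    [0,0,0.1,0,-0.0005,0.177,0.02],
    [0,0,0.1,0,-0.0005,0.184,0.02],
    [0,0,0.1,0,-0.0005,0.19,0.02],
    [0,0,0.1,0,-0.0005,0.195,0.02],
    [0,0,0.1,0,-0.0005,0.195,0.02]
  ]
}}

```text
time_s: 12.75
position: [0.4662, -0.3704, 0.0628]
ee_rot: [[-0.982, 0.189, -0.0], [0.189, 0.982, 0.0], [0.0, 0.0, -1.0]]
ft_force: [0.3, -0.4, -2.0]
grip_width: 0.0332
```

```bash
python3 - <<'E'
from h import *
rel([.4667,-.370,.058],Rscan(-10.86)@F)
E
```

```text
rot [ 0.01 -0.02 -0.06] shift [-0.0004  0.0005  0.0048] t 12.75 f [ 0.3 -0.4 -2. ]
```

>>> {"fn": "arm_command", "kwargs": {
  "increments": [
    [0,0,0,0,0.0005,0.002,0.02],
    [0,0,0,0,0.0005,0.003,0.02],
    [0,0,0,0,0.0005,0.004,0.02],
    [0,0,0,0,0.0005,0.0045,0.02],
    [0,0,0,0,0.0005,0.0045,0.02],
    [0,0,0,0,0.0005,0.0045,0.02]
  ]
}}

```text
time_s: 13.35
position: [0.4664, -0.37, 0.0587]
ee_rot: [[-0.982, 0.189, 0.0], [0.189, 0.982, -0.0], [-0.0, -0.0, -1.0]]
ft_force: [0.2, 0.0, -2.5]
grip_width: 0.0333
```

>>> {"fn": "arm_command", "kwargs": {
  "increments": [
    [0,0,0,0,0,0.0005,0.02],
    [0,0,0,0,0,0.001,0.02],
    [0,0,0,0,0,0.0012,0.02],
    [0,0,0,0,0,0.0012,0.02]
  ]
}}

```text
time_s: 13.75
position: [0.4664, -0.37, 0.0581]
ee_rot: [[-0.982, 0.189, 0.0], [0.189, 0.982, -0.0], [-0.0, -0.0, -1.0]]
ft_force: [-2.6, 2.7, 7.5]
grip_width: 0.0336
```

Contact: the forks now carry the scanner. I'll release gradually, wait, then rise.

>>> {"fn": "arm_command", "kwargs": {
  "increments": [
    [0,0,0,0,0,0,0.036],
    [0,0,0,0,0,0,0.04],
    [0,0,0,0,0,0,0.046],
    [0,0,0,0,0,0,0.06],
    [0,0,0,0,0,0,0.075],
    [0,0,0,0,0,0,0.085],
    [0,0,0,0,0,0,0.085],
    [0,0,0,0,0,0,0.085],
    [0,0,0,0,0,-0.01,0.085],
    [0,0,0,0,0,-0.03,0.085],
    [0,0,0,0,0,-0.06,0.085]
  ]
}}

```text
time_s: 14.85
position: [0.4658, -0.3694, 0.1177]
ee_rot: [[-0.982, 0.189, -0.001], [0.189, 0.982, 0.002], [0.002, 0.001, -1.0]]
ft_force: [-0.1, 0.1, -0.3]
grip_width: 0.0849
```

>>> {"fn": "arm_command", "kwargs": {
  "increments": [
    [0,0,0,0,0,-0.03,0.085],
    [0,0,0,0,0,-0.06,0.085],
    [0,0,0,0,0,-0.1,0.085],
    [0,0,0,0,0,-0.1,0.085],
    [0,0,0,0,0,-0.1,0.085],
    [0,0,0,0,0,-0.1,0.085]
  ]
}}

```text
time_s: 15.45
position: [0.4661, -0.3697, 0.2168]
ee_rot: [[-0.982, 0.189, -0.001], [0.189, 0.982, 0.001], [0.001, 0.001, -1.0]]
ft_force: [1.1, 0.5, -0.3]
grip_width: 0.0851
```

```bash
python3 - <<'E'
from h import *
rel([.4667,-.3696,.22],Rscan(-10.86)@F)
s=sensors.get_state();print(s['position'],s['grip_width'])
P=pose('wrist'); im=camera('wrist'); Rs=Rscan(-10.86)
M=np.array([(-75,17,93),(-75,-17,93),(60,17,93),(60,-17,93),(-87,35,8),(-87,-35,8),(-12,0,93)])/1000
for x,y in proj(P,M@Rs.T+[.4785,-.3719,0]): cv2.drawMarker(im,(int(round(x)),int(round(y))),(0,0,255),0,5)
sd=camera('side'); a=cv2.resize(im[90:390,220:420],(400,600)); b=cv2.resize(sd[255:375,315:395],(400,600))
cv2.imwrite('pics/w4.png',np.hstack([a,b]))
print(s['joint_positions'].round(0))
P=pose('wrist')
E
```

```text
rot [ 0.04 -0.05 -0.06] shift [-0.0006  0.0002 -0.0032] t 15.45 f [ 1.1  0.5 -0.3]
[ 0.46605982 -0.36967606  0.21682064] 0.0851386184829414
[-46.  22.   6.  74.  -0. -35.]
```

View pics/w4.png

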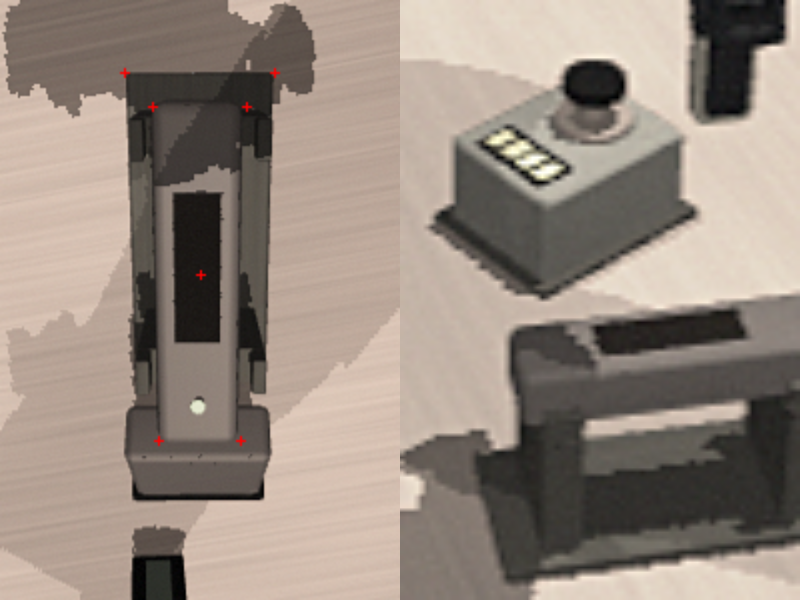

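The scanner lies centred in both forks and parallel to the rest, with the markers matching as before (rear edge and plate corners at row ~73, dark label intact). Next is the plunger, with the fingers shut.

```bash
python3 - <<'E'
from h import *
rel([.518,-.175,.13],Rscan(-10.86)@F)
E
```

```text
rot [ 0.06 -0.08 -0.06] shift [-0.0143  0.2008  0.0867] t 15.55 f [ 0.8 -0.2  0.5]
```

>>> {"fn": "arm_command", "kwargs": {
  "increments": [
    [0,0,0,-0.001,0.02,0,0.0],
    [0,0,0,-0.004,0.06,0,0.0],
    [0,0,0,-0.007,0.1,0,0.0],
    [0,0,0,-0.01,0.14,0,0.0],
    [0,0,0,-0.013,0.18,0,0.0],
    [0,0,0,-0.0143,0.201,0.01,0.0],
    [0,0,0,-0.0143,0.201,0.04,0.0],
    [0,0,0,-0.0143,0.201,0.07,0.0],
    [0,0,0,-0.0143,0.201,0.087,0.0],
    [0,0,0,-0.0143,0.201,0.087,0.0],
    [0,0,0,-0.0143,0.201,0.087,0.0],
    [0,0,0,-0.0143,0.201,0.087,0.0]
  ]
}}

```text
time_s: 16.75
position: [0.5189, -0.1753, 0.1315]
ee_rot: [[-0.982, 0.189, 0.001], [0.189, 0.982, -0.001], [-0.001, -0.0, -1.0]]
ft_force: [-0.4, 0.7, -0.1]
grip_width: 0.0002
```

```bash
python3 - <<'E'
from h import *
s=sensors.get_state();print(s['position'],s['grip_width']);rel([.518,-.175,.08],Rscan(-10.86)@F)
P=pose('side');im=camera('side')
print(proj(P,[[.518,-.175,.076],s['position']]))
Pw=pose('wrist');w=camera('wrist')
for X in ([.518,-.175,.076],s['position']):
    x,y=proj(Pw,X)[0];cv2.drawMarker(w,(int(x),int(y)),(0,0,255),0,9)
cv2.imwrite('pics/p1.png',np.hstack([cv2.resize(im[200:320,300:420],(400,400),interpolation=2),cv2.resize(w[230:480,195:445],(400,400))]))
E
```

```text
[ 0.51892324 -0.17533093  0.1314943 ] 0.00020160054988574774
rot [-0.02  0.08 -0.06] shift [0.001  0.0002 0.0515] t 16.75 f [-0.4  0.7 -0.1]
[[354.12920484 270.51120889]
 [355.11187556 250.69505111]]
```

View pics/p1.png

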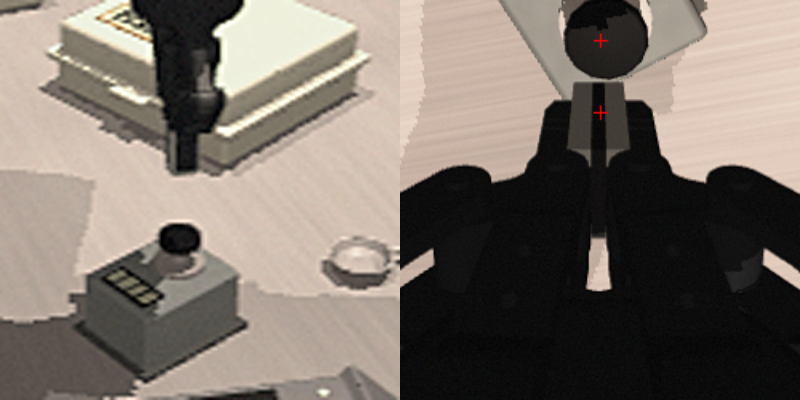

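The cap lies 2 mm to tool +y of my estimate (606 against 600 px in the enlarged wrist view). I'll descend and press.

>>> {"fn": "arm_command", "kwargs": {
  "increments": [
    [0,0,0,0.001,0.0015,0.02,0.0],
    [0,0,0,0.001,0.0015,0.04,0.0],
    [0,0,0,0.001,0.0015,0.05,0.0],
    [0,0,0,0.001,0.0015,0.055,0.0],
    [0,0,0,0.001,0.0015,0.058,0.0],
    [0,0,0,0.001,0.0015,0.061,0.0],
    [0,0,0,0.001,0.0015,0.064,0.0],
    [0,0,0,0.001,0.0015,0.066,0.0],
    [0,0,0,0.001,0.0015,0.066,0.0],
    [0,0,0,0.001,0.0015,0.066,0.0]
  ]
}}

```text
time_s: 17.85
position: [0.5178, -0.1737, 0.065]
ee_rot: [[-0.982, 0.189, 0.0], [0.189, 0.982, -0.0], [-0.0, -0.0, -1.0]]
ft_force: [-4.1, 1.4, 6.7]
grip_width: 0.0001
```

>>> {"fn": "arm_command", "kwargs": {
  "increments": [
    [0,0,0,0,0,0.001,0.0],
    [0,0,0,0,0,0.0015,0.0],
    [0,0,0,0,0,0.002,0.0],
    [0,0,0,0,0,0.002,0.0],
    [0,0,0,0,0,0.002,0.0]
  ]
}}

```text
time_s: 18.35
position: [0.5179, -0.1737, 0.0639]
ee_rot: [[-0.982, 0.189, 0.001], [0.189, 0.982, -0.001], [-0.001, -0.001, -1.0]]
ft_force: [-8.4, 3.0, 20.8]
grip_width: -0.0004
```

The plunger is on its bottom stop: 21 N is above the 8 N spring, at z = 0.064. I'll rise straight up and clear.

>>> {"fn": "arm_command", "kwargs": {
  "increments": [
    [0,0,0,0,0,0,0.0],
    [0,0,0,0,0,-0.005,0.0],
    [0,0,0,0,0,-0.015,0.0],
    [0,0,0,0,0,-0.03,0.0],
    [0,0,0,0,0,-0.06,0.0],
    [0,0,0,0,0,-0.1,0.0],
    [0,0,0,0,0,-0.14,0.0],
    [0,0,0,0,0,-0.17,0.0],
    [0,0,0,0,0,-0.17,0.0],
    [0,0,0,0,0,-0.17,0.0]
  ]
}}

```text
time_s: 19.35
position: [0.5182, -0.1739, 0.2331]
ee_rot: [[-0.982, 0.189, 0.002], [0.189, 0.982, -0.001], [-0.002, -0.0, -1.0]]
ft_force: [-0.5, 0.1, -0.6]
grip_width: -0.0004
```

```bash
python3 - <<'E'
from h import *
s=sensors.get_state();print(s['position'],s['ft_force'],s['time_s'])
im=camera('side');cv2.imwrite('pics/f.png',im)
a=cv2.imread('pics/side0.png')
for n,(x0,x1,y0,y1) in dict(large=(310,415,190,250),small=(262,315,170,208),shaker=(272,295,222,255),spoon=(396,472,260,290),scanner=(330,440,310,370),cap=(345,362,264,285)).items():
    A=cv2.cvtColor(a[y0:y1,x0:x1],6);ok=[]
    res=cv2.matchTemplate(cv2.cvtColor(im[y0-6:y1+6,x0-6:x1+6],6),A,cv2.TM_CCOEFF_NORMED);_,m,_,l=cv2.minMaxLoc(res);print(n,round(m,3),l[0]-6,l[1]-6)
E
```

```text
[ 0.51821404 -0.17385465  0.23311361] [-0.49939648  0.11896854 -0.59923591] 19.35
large 0.722 0 0
small 0.997 0 0
shaker 0.981 0 0
spoon 0.999 0 0
scanner 0.955 0 0
cap 0.987 0 0
```

View pics/f.png

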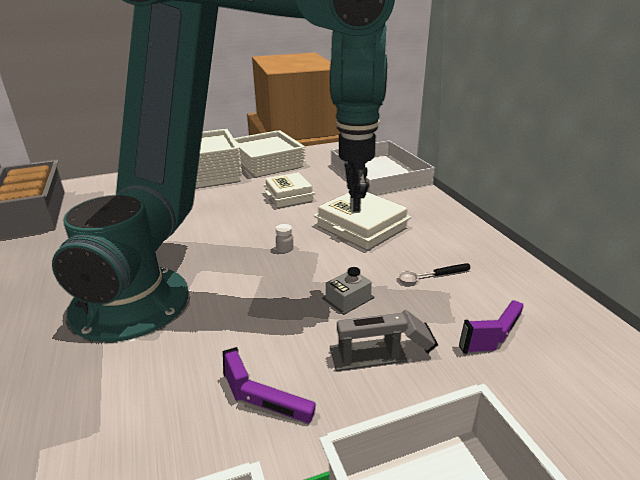

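The final side view shows the scanner on its rest, the plunger up, and everything in its starting place, with the arm clear.

```bash
python3 -c "
from rig import r
print(r.finish_job())"
```

```text
the job is handed in; nothing more can be done
None
```

I did the whole job in the order asked and handed it in at about 19.4 s; the rig gave no verdict.

- **Scan:** I held the scanner still for over 2 s, 10 cm from the larger box's label. I tilted it 20° nose-down, so its line of sight met the lid about 25° off straight down, with the wide window lying across the bars. By my calculation the aim was within about 2 mm of the label's middle, and the side camera agreed.
- **Scanner back:** It lies in both forks, centred and parallel to the rest. The wrist view matches the one before pickup to about 1 mm.
- **Plunger:** I pressed it until it stopped at z = 0.064, which is its full 12 mm of travel, at 21 N. The final picture shows it back up.
- **Last checks:** In the side view, the smaller box, shaker, spoon, scanner and plunger cap all matched the first picture with no shift. The larger box also showed no shift, but its match score was low (0.72) because the gripper partly hid it. The arm was clear of everything.

No check failed. The three camera estimates of the plunger's position differed by 2–4 mm, well within its 32 mm cap.

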